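Find the rocking pot lid and press it home

TASK

Before the tray is carried away, all four small-parts pots must be properly shut, but one of the four identical grey lids is not home. With the fingertips, press lightly on one end of lid after lid until you find the one that rocks, then press that lid in its middle until it is fully down and level, and take the hand away. Do not pull any lid up, and leave the tools and other things about the tray where they are.

Things in the scene. Friction and masses are not known exactly. Their poses are not given: they have to be found in the camera images.
- tray: Plywood carrying tray, fixed to the bench; four white parts pots stand in a row along its y axis, 62 mm apart, in a frame 140 x 280 mm with walls 32 mm high. Origin: on the bench, under the middle of the row; x: away from the robot, along the lids' length; z up. A strip 75 mm deep at the frame's -x side holds a screwdriver and a spanner.
- cover_a (a point): Centre of the flat top of one of four identical grey press-on lids: 102 mm long (its x axis, as the tray's), 48 mm wide (y), skirt 16 mm deep, 14 mm gap to the next; z is its normal. The pots stand at different heights (lid tops 80 to 91 mm above the bench), so height does not tell whether a lid is home. The order of the pots in the row changes from start to start.
- cover_b (a point): Centre of the top of another such lid. Of the four, three are home and do not give at all; one stands 7 mm proud, held level on catches at mid-length. Pressed on top near either short end (40 mm from the centre) with 1 to 5 N, that one's end goes down about 6 mm and the lid tilts about 0.15 rad about its own y axis; it springs level when let go.
- cover_c (a point): Centre of the top of another such lid. Pressed in the middle with 10 to 20 N, the loose lid slides down 7 mm on to its rim, stays down and no longer rocks. A light press on an end does not seat it.
- cover_d (a point): Centre of the top of the fourth such lid.
- small_screwdriver: Bystander: small screwdriver lying across the tray's front strip, 185 mm long, 20 mm thick; origin at the centre of its underside.
- small_spanner: Bystander: small spanner lying across the tray's front strip, 167 mm long, 6 mm thick; origin at the centre of its underside.
- tape_roll: Bystander: roll of black tape to the left of the tray, 60 mm across, 18 mm high; origin at the centre of its underside.
- tin: Bystander: open tin of screws behind the tray on the left, 74 mm across, 52 mm high; origin at the centre of its underside.
- screw_carton: Bystander: card box of screws to the right of the tray, 65x90x43 mm; origin at the centre of its underside.

How it is judged:
On the way, in this order (a step that is already met when the one before it is completed fails the run):
1. the loose lid is found: pressed on one end, it tilts by more than 0.07 rad while it is still not down (angle between any of cover_a, cover_b, cover_c, cover_d's own z axis and vertical above 0.07 rad and not (distance of any of cover_a, cover_b, cover_c, cover_d from where it was at the start of the episode above 0.005 m)), for 0.05 s.
2. that lid is pressed down on to its rim, level (distance of any of cover_a, cover_b, cover_c, cover_d from where it was at the start of the episode above 0.005 m and angle between each of cover_a, cover_b, cover_c, cover_d's own z axis and vertical below 0.04 rad), for 0.2 s.
At the end, for the whole second after the job is handed in: The lid that rocked has gone down more than 5 of its 7 mm, all four lids are level within 0.04 rad, and nothing moves (all of step 2 and linear speed of each of small_screwdriver, small_spanner, tape_roll, tin, screw_carton below 0.02 m/s); the robot touches nothing.
It fails at once if a lid is pulled up off its pot (moved more than 12 mm) (distance of any of cover_a, cover_b, cover_c, cover_d from where it was at the start of the episode above 0.012 m).
It fails at once if a bystander is moved or lifted by more than 20 mm (distance of any of small_screwdriver, small_spanner, tape_roll, tin, screw_carton from where it was at the start of the episode above 0.02 m).
It also fails if it takes over 45 s, if anything falls off the work surface, if the arm or the gripper's body presses on something with over 40 N, if the wrist force passes 120 N, or if a joint passes its speed limit or range.

ROBOT

A 6-joint arm with a two-finger parallel gripper is mounted at the origin on a cart in front of the work surface, level with it; the furniture and walls round the work are solid. World frame = base frame: x ahead of the robot, y to its left, z up, the work surface at z = 0. Lengths are in m, angles in rad, forces in N, time in s.
With the tool pointing down it reaches from about 0.425 to 0.95 m from the base axis. Payload 3.5 kg.
Tool frame: the origin (TCP) lies at the very end of the fingers, on their centre line; the grasp point (between the pads) lies 19 mm behind it; z points along the fingers, y is the line along which they close (so a half turn about z gives the same grasp; the last joint's range is limited). The gripper opens to 85 mm and grips with 20 to 120 N. Pads are 22 mm wide; open, the fingers measure 114 mm over their backs; the gripper's body (76 mm by 85 mm) begins 54 mm behind the grasp point. The pads swing forward as they close: fully open they stand 13 mm farther back than shut.
Start: joints at [-1.34, 0.286, 1.577, -0, 1.279, -0.15], TCP at [0.251, -0.627, 0.231] pointing down, gripper open.
Joint ranges: [-2.77, 2.77], [-0.9, 2.22], [0.21, 2.48], [-1.53, 4.67], [0.24, 2.81], [-2.84, 2.84]. Speed limits (rad/s): [2.79, 2.79, 3.14, 3.14, 3.14, 3.14].

INTERFACE

Orientations are given as a unit quaternion [x, y, z, w].
In Python, from plant import ctrl gives the robot as it stands.
- The arm moves only by the tool carry_out, never from a script. Its argument "deltas" is one flat list of numbers, 6 for each row, row after row: the shift along the tool's x, y, z in m, then the turn, a rotation vector about the tool's x, y, z in rad. A call has 1 to 5 rows; each row is the pose to reach, as a shift and turn from the pose commanded when the call began, along the tool's axes at that moment; what a row does not reach only later rows make up. A row lasts 1/8 s, in which the tool goes at most 62.5 mm and 10.7 degrees, less where a joint would pass 70% of its speed; a pose out of reach is approached as far as the arm can. A call with a gripper value outside its range is refused whole. "grip" is the opening in per cent of the stroke, from 0 (shut) to 100 (fully open), set as the call begins (left out, the last holds). The fingers move at their own pace and stop on an object; "grip_force" is the grip in N (left out, the last holds). Time passes only in rows, so rows that repeat a pose let the fingers close. It gives the time, the measured TCP pose, the force, the opening and the grip force at its end, in the units of the state.
- ctrl.get_state(): the state, without advancing time (a new reading comes with each control period).
- ctrl.read_camera(name): name is "side" or "top"; returns (picture, depth): 400x640x3 uint8, red, green, blue; 400x640 float32, m along the optical axis (not along the pixel's ray), 0 where there is no reading.
- ctrl.camera_model(name): a dict with "intrinsics" (3x3 intrinsics, pixels), "extrinsics" (4x4, takes a point from world to camera coordinates). Camera axes: x right, y down, z forward; pixel columns grow to the right and rows downward; lengths in m; the calibration is good to about 2 mm. A picture is of the moment at which its call begins. camera_model takes no time and is no camera call.
- ctrl.sign_off(): hands the job in; it is judged then, once.
Trained networks look in the newest picture that a camera, given by its name, has taken for a name from the list of things; names that differ only in an ending like _2 or _b are one class to them, and where a whole thing is asked for, a point or a joint stands for the part that bears it (a point fixed in the world has none). Each returns a list of dicts, best first, with "score" (0 to 1); they miss things now and then, are a little off and sometimes report something else, mostly with a low value. They report only what shows in the picture. A call takes as long as a camera call.
- ctrl.find_in(camera, query): "uv" ([column, row] in pixels, amid what is visible of it).
The state is a dict: "time": time; "qpos": joint angles; "dq": joint speeds; "joint_efforts": joint torques, N m; "eef_pos": TCP position; "tcp_rot": TCP orientation; "contact_force": force on the tool from outside, world axes, zero at the start; "wrist_torque": the same for the moment, N m; "opening": opening from 0.0 (shut) to 1.0 (fully open); "finger_force": force on a finger pad.
Only numpy, scipy, OpenCV 4.12 (cv2) and the standard library are available. Lean on these libraries where they do the work, as an engineer would, in place of code of your own. Each camera call takes 0.05 s, during which the arm holds its last target. There are 200 camera calls.

## Working session

There is one attempt and no reset: what is moved stays moved. The work goes in short steps, Python scripts to look and compute and a tool call to move; the robot and the scene stay as the last step left them, time stands still between calls to the robot, and variables do not carry over. Pictures are saved under pics/ and viewed, at most 10 in all, crops included, and the job is handed in when it is done.

Besides the shell and the picture viewer there is one more tool, called after ">>>" as a command line: name --argument value ..., lists and objects as JSON in quotes. carry_out: Moves the arm, as the interface text tells. Its arguments: {"type":"object","properties":{"deltas":{"type":"array"},"grip":{"type":"number"},"grip_force":{"type":"number"}},"required":["deltas"]}

```bash
mkdir -p pics; cat > h.py <<'E'
import numpy as np, cv2
from plant import ctrl
def world(cam,depth,uv,r=3):
    m=ctrl.camera_model(cam);K=np.array(m["intrinsics"]);T=np.linalg.inv(np.array(m["extrinsics"]))
    u,v=int(round(uv[0])),int(round(uv[1]));p=depth[max(v-r,0):v+r+1,max(u-r,0):u+r+1];p=p[p>0]
    if not len(p): return None
    d=np.median(p);return (T@np.append(np.linalg.inv(K)@[uv[0],uv[1],1]*d,1))[:3]
def cloud(cam,depth):
    m=ctrl.camera_model(cam);K=np.array(m["intrinsics"]);T=np.linalg.inv(np.array(m["extrinsics"]))
    v,u=np.indices(depth.shape);P=np.stack([u,v,np.ones_like(u)],-1)@np.linalg.inv(K).T*depth[...,None]
    return P@T[:3,:3].T+T[:3,3]
E
python3 - <<'E'
from h import *
for c in ["top","side"]:
    im,d=ctrl.read_camera(c);cv2.imwrite(f"pics/{c}0.png",im[...,::-1]);np.save(f"{c}0.npy",d)
    for q in (["cover_a","tray","small_screwdriver","tin"] if c=="top" else ["cover_a"]):
        for r in ctrl.find_in(c,q): print(c,q,round(r["score"],2),np.round(r["uv"]),np.round(world(c,d,r["uv"]),3))
s=ctrl.get_state();print(s)
E
```

```text
top cover_a 0.85 [251. 213.] [ 0.498 -0.102  0.084]
top cover_a 0.75 [324. 197.] [ 0.542 -0.291  0.09 ]
top cover_a 0.71 [276. 207.] [ 0.514 -0.167  0.087]
top cover_a 0.59 [301. 204.] [ 0.524 -0.232  0.089]
top cover_a 0.5 [295. 233.] [ 0.452 -0.215  0.03 ]
top tray 0.95 [294. 234.] [ 0.448 -0.211  0.029]
top small_screwdriver 0.86 [288. 239.] [ 0.435 -0.196  0.029]
top tin 0.9 [202. 154.] [0.666 0.046 0.024]
top tin 0.51 [252. 215.] [ 0.492 -0.104  0.085]
side cover_a 0.85 [321. 209.] [ 0.544 -0.302  0.091]
side cover_a 0.73 [304. 198.] [ 0.507 -0.195  0.085]
side cover_a 0.72 [306. 203.] [ 0.509 -0.248  0.089]
side cover_a 0.69 [294. 190.] [ 0.481 -0.119  0.084]
{'time': 0.35, 'qpos': array([-1.33998109e+00,  2.86537850e-01,  1.57701592e+00,  1.13475762e-05,
        1.27864839e+00, -1.50015833e-01]), 'dq': array([ 0.00155598, -0.00168241, -0.00460472,  0.00224582, -0.00055157,
        0.00019619]), 'joint_efforts': array([-1.28463239e-04, -4.05272770e+01, -2.92289150e+01, -1.25605602e-04,
        2.63250979e-03, -1.64253532e-05]), 'eef_pos': array([ 0.25087451, -0.62647156,  0.23099487]), 'tcp_rot': array([ 9.81925937e-01,  1.89265322e-01, -6.88004182e-06, -3.04721381e-04]), 'contact_force': array([ 0.02461461, -0.21437909,  0.49063374]), 'wrist_torque': array([-0.02870084,  0.05112547,  0.03209269]), 'finger_force': 0.0, 'opening': 1.0044626883693477}
```

View pics/top0.png

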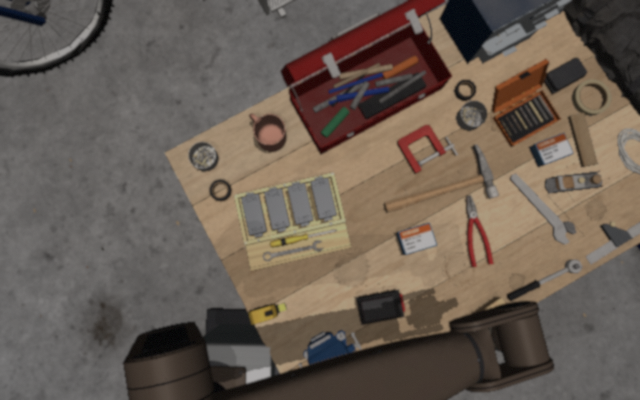

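View pics/side0.png

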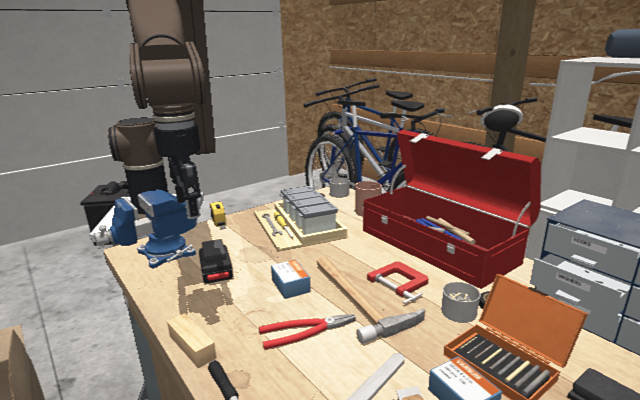

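The top view shows the four grey lids at about (253,213), (277,209), (301,204) and (325,198). The screwdriver and spanner lie in front of them (290,240), the tape roll is at (220,189) and the tin at (203,156). The side view agrees. Next I fit each lid from the depth cloud.

```bash
python3 - <<'E'
from h import *
im=cv2.imread("pics/top0.png");d=np.load("top0.npy");P=cloud("top",d)
hsv=cv2.cvtColor(im,cv2.COLOR_BGR2HSV)
m=(P[...,2]>.074)&(P[...,2]<.1)&(d>0);m[:165]=0;m[245:]=0;m[:,:235]=0;m[:,345:]=0
X=P[m];print(len(X))
(cx,cy),wh,a=cv2.minAreaRect(X[:,:2].astype(np.float32));print("row rect",cx,cy,wh,a)
_,lab,C=cv2.kmeans(X[:,:2].astype(np.float32),4,None,(3,100,1e-6),10,cv2.KMEANS_PP_CENTERS)
for i in np.argsort(-C[:,1]):
    Q=X[lab[:,0]==i];r=cv2.minAreaRect(Q[:,:2].astype(np.float32))
    print(np.round(r[0],4),np.round(r[1],3),round(r[2],1),len(Q),"mean",np.round(Q.mean(0),4),"z med",np.round(np.median(Q[:,2]),4),Q[:,2].std().round(4))
C=C[np.argsort(-C[:,1])];print(np.diff(C,axis=0),np.linalg.norm(np.diff(C,axis=0),axis=1))
v=C[3]-C[0];print("x axis yaw deg",np.degrees(np.arctan2(v[1],v[0]))+90)
E
```

```text
3055
row rect 0.5198157429695129 -0.1973804086446762 (0.11830753833055496, 0.23415127396583557) 13.892986297607422
[ 0.5004 -0.1219] [0.117 0.078] 14.0 884 mean [ 0.4975 -0.1141  0.0841] z med 0.0842 0.0031
[ 0.5483 -0.1909] [0.06  0.107] 15.4 642 mean [ 0.5476 -0.1902  0.0871] z med 0.0874 0.0036
[ 0.492  -0.2059] [0.059 0.105] 14.1 653 mean [ 0.4915 -0.2069  0.087 ] z med 0.0875 0.0038
[ 0.5385 -0.2736] [0.118 0.077] 14.4 876 mean [ 0.5399 -0.2824  0.0888] z med 0.0892 0.0034
[[ 0.05009377 -0.07606906]
 [-0.05602095 -0.01673143]
 [ 0.04831162 -0.07552192]] [0.09108176 0.05846612 0.08965251]
x axis yaw deg 14.133545
```

```bash
cat >> h.py <<'E'
yaw=np.radians(14.1);xh=np.array([np.cos(yaw),np.sin(yaw)]);yh=np.array([-xh[1],xh[0]])
from scipy.spatial.transform import Rotation as R
def delta(p,yaw_to=None):
    s=ctrl.get_state();r=R.from_quat(s["tcp_rot"]);print("delta",np.round(r.inv().apply(np.array(p)-s["eef_pos"]),4))
E
python3 - <<'E'
from h import *
for cam in ["top","side"]:
    P=cloud(cam,np.load(cam+"0.npy"));c=np.array([.5198,-.1974]);L=(P[...,:2]-c)
    a=L@xh;b=L@yh;z=P[...,2];ok=(z>.076)&(z<.1)&(abs(a)<.08)&(abs(b)<.14)
    hist=np.histogram(b[ok],np.arange(-.13,.131,.005))[0];print(cam,hist)
    for k in (1.5,.5,-.5,-1.5):
        q=ok&(abs(b-k*.062)<.018);cc=c+yh*k*.062
        far=q&(a>.02)&(a<.045);near=q&(a<-.02)&(a>-.045)
        print(k,"c",cc.round(4),"a 3/97%",np.percentile(a[q],[3,97]).round(4),"z",np.median(z[q]).round(4),np.median(z[far]).round(4),np.median(z[near]).round(4))
        if k==-1.5 and cam=="top":
            for s in(-.037,.037):print(s,cc+s*xh);delta([*(cc+s*xh),.15])
E
```

```text
top [ 0  0 26 75 74 80 86 86 87 82 75 75 23  0  0 73 73 76 87 86 83 87 79 74
 47  0  0 45 75 79 79 84 82 80 80 74 72  4  0 17 80 72 79 75 78 79 75 77
 75 26  0  0]
1.5 c [ 0.4971 -0.1072] a 3/97% [-0.0485  0.0485] z 0.0841 0.0841 0.0845
0.5 c [ 0.5122 -0.1673] a 3/97% [-0.0509  0.0511] z 0.0865 0.0866 0.0865
-0.5 c [ 0.5274 -0.2275] a 3/97% [-0.0528  0.0523] z 0.0885 0.089 0.0891
-1.5 c [ 0.5425 -0.2876] a 3/97% [-0.0536  0.0527] z 0.0893 0.0895 0.0897
-0.037 [ 0.50657093 -0.29661185]
delta [ 0.36   -0.2111  0.0812]
0.037 [ 0.57834146 -0.27858434]
delta [ 0.4333 -0.2012  0.0812]
side [  0  47 124  40  24  26  31  30  25  28  20   7   0  10  54  41  26  21
  27  25  27  22  20  11   3   0  26  38  24  16  22  21  26  19  20  13
   4   0   3  35  26  20  23  15  18  16  20  13   7   0   0   0]
1.5 c [ 0.4971 -0.1072] a 3/97% [-0.0549  0.043 ] z 0.0844 0.0846 0.0844
0.5 c [ 0.5122 -0.1673] a 3/97% [-0.0559  0.0411] z 0.0868 0.087 0.087
-0.5 c [ 0.5274 -0.2275] a 3/97% [-0.0586  0.0408] z 0.0892 0.0896 0.0898
-1.5 c [ 0.5425 -0.2876] a 3/97% [-0.0608  0.0432] z 0.0901 0.09 0.0902
```

>>> carry_out --deltas '[0.36,-0.211,0.06,0,0,0.134,0.36,-0.211,0.06,0,0,0.134,0.36,-0.211,0.06,0,0,0.134,0.36,-0.211,0.06,0,0,0.134,0.36,-0.211,0.06,0,0,0.134]' --grip 0

```text
time: 0.98
eef_pos: [0.4415, -0.3806, 0.1869]
tcp_rot: [0.992, 0.123, 0.0, 0.0]
contact_force: [-0.5, -0.7, 0.7]
opening: 0.002
finger_force: 0.0
```

>>> carry_out --deltas '[0.08,-0.062,0.05,0,0,0,0.08,-0.062,0.05,0,0,0,0.08,-0.062,0.05,0,0,0,0.08,-0.062,0.05,0,0,0]'

```text
time: 1.48
eef_pos: [0.5031, -0.303, 0.1373]
tcp_rot: [0.992, 0.123, 0.0, 0.0]
contact_force: [0.2, -0.3, -0.8]
opening: -0.002
finger_force: 0.0
```

```bash
python3 - <<'E'
from h import *
s=ctrl.get_state();print(s["eef_pos"],s["contact_force"],R.from_quat(s["tcp_rot"]).as_matrix().round(4))
delta([.5066,-.2966,.1])
im,d=ctrl.read_camera("top");cv2.imwrite("pics/top1.png",cv2.resize(im[130:290,180:400,::-1],None,fx=3,fy=3))
E
```

```text
[ 0.50308631 -0.30298871  0.13729083] [ 0.17650444 -0.32927597 -0.75025211] [[ 9.696e-01  2.448e-01  3.000e-04]
 [ 2.448e-01 -9.696e-01 -8.000e-04]
 [ 1.000e-04  9.000e-04 -1.000e+00]]
delta [ 0.005  -0.0054  0.0373]
```

View pics/top1.png

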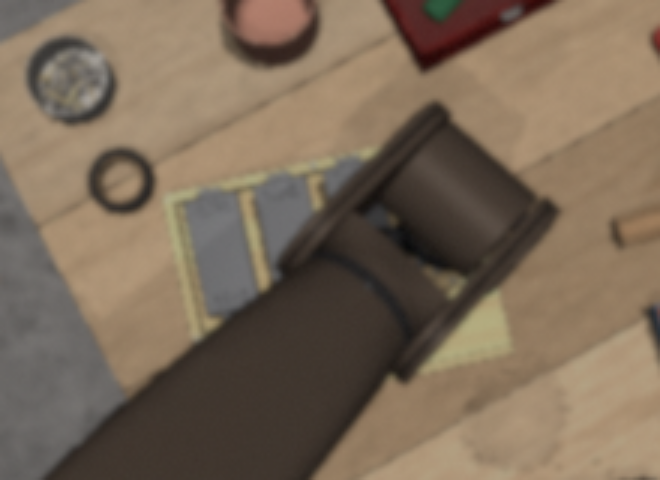

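The arm now covers the rightmost lid in the crop, around (400,230). The other lids, the tape roll and the tin have not moved. Next I lower on to the near end of lid 4.

>>> carry_out --deltas '[0.005,-0.005,0.02,0,0,0,0.005,-0.005,0.038,0,0,0,0.005,-0.005,0.042,0,0,0,0.005,-0.005,0.044,0,0,0,0.005,-0.005,0.044,0,0,0]'

```text
time: 2.15
eef_pos: [0.5067, -0.2968, 0.0931]
tcp_rot: [0.992, 0.123, 0.0, 0.0]
contact_force: [0.6, -0.2, 0.5]
opening: -0.001
finger_force: 0.0
```

>>> carry_out --deltas '[0,0,0.002,0,0,0,0,0,0.003,0,0,0,0,0,0.003,0,0,0]'

```text
time: 2.52
eef_pos: [0.5066, -0.2965, 0.0899]
tcp_rot: [0.992, 0.123, 0.0, 0.0]
contact_force: [-0.9, 0.8, 0.8]
opening: -0.001
finger_force: 0.0
```

>>> carry_out --deltas '[0,0,0.001,0,0,0,0,0,0.001,0,0,0,0,0,0.001,0,0,0]'

```text
time: 2.9
eef_pos: [0.5066, -0.2965, 0.0888]
tcp_rot: [0.992, 0.123, -0.0, -0.0]
contact_force: [0.0, -0.3, -0.4]
opening: 0.0
finger_force: 0.0
```

>>> carry_out --deltas '[0,0,0.001,0,0,0,0,0,0.001,0,0,0,0,0,0.001,0,0,0]'

```text
time: 3.28
eef_pos: [0.5067, -0.2966, 0.0886]
tcp_rot: [0.992, 0.123, 0.0, 0.0]
contact_force: [-1.9, 1.2, 5.5]
opening: -0.001
finger_force: 2.7
```

Lid 4 is rigid: it holds at 88.6 mm with 5.5 N. Next is lid 3.

>>> carry_out --deltas '[0,0,-0.012,0,0,0,0,-0.062,-0.012,0,0,0,0,-0.062,-0.012,0,0,0,0,-0.062,-0.004,0,0,0,0,-0.062,-0.001,0,0,0]'

```text
time: 3.9
eef_pos: [0.4916, -0.2372, 0.0885]
tcp_rot: [0.992, 0.123, 0.0, 0.0]
contact_force: [-0.7, 0.0, 0.5]
opening: 0.001
finger_force: 0.0
```

>>> carry_out --deltas '[0,0,0.001,0,0,0,0,0,0.001,0,0,0]'

```text
time: 4.15
eef_pos: [0.4915, -0.2369, 0.0877]
tcp_rot: [0.992, 0.123, -0.0, -0.0]
contact_force: [-0.5, -0.4, 1.0]
opening: 0.002
finger_force: 0.0
```

>>> carry_out --deltas '[0,0,0.001,0,0,0,0,0,0.001,0,0,0]'

```text
time: 4.4
eef_pos: [0.4915, -0.2365, 0.0869]
tcp_rot: [0.992, 0.123, 0.0, 0.0]
contact_force: [0.6, -0.5, 0.8]
opening: -0.002
finger_force: 0.1
```

>>> carry_out --deltas '[0,0,0.001,0,0,0,0,0,0.001,0,0,0]'

```text
time: 4.65
eef_pos: [0.4915, -0.2364, 0.0859]
tcp_rot: [0.992, 0.123, 0.0, 0.0]
contact_force: [0.1, -0.7, 0.5]
opening: -0.002
finger_force: 0.3
```

>>> carry_out --deltas '[0,0,0.001,0,0,0,0,0,0.001,0,0,0]'

```text
time: 4.9
eef_pos: [0.4914, -0.2364, 0.0848]
tcp_rot: [0.992, 0.123, -0.0, 0.0]
contact_force: [-1.0, -0.6, 0.9]
opening: 0.004
finger_force: 0.4
```

>>> carry_out --deltas '[0,0,0.001,0,0,0,0,0,0.0015,0,0,0,0,0,0.0015,0,0,0]'

```text
time: 5.28
eef_pos: [0.4914, -0.2365, 0.0836]
tcp_rot: [0.992, 0.123, -0.0, 0.0]
contact_force: [-1.6, -0.1, 2.7]
opening: 0.005
finger_force: 1.4
```

```bash
python3 - <<'E'
from h import *
im,d=ctrl.read_camera("side");P=cloud("side",d);P0=cloud("side",np.load("side0.npy"));c=np.array([.5198,-.1974])
def f(P):
    L=P[...,:2]-c;a=L@xh;b=L@yh;z=P[...,2]
    for k in (1.5,.5,-.5,-1.5):
        q=(z>.074)&(z<.1)&(abs(a)<.044)&(abs(b-k*.062)<.016)
        if k==-.5:q&=a>-.02
        print(k,q.sum(),np.polyfit(a[q],z[q],1).round(4))
f(P0);f(P);s=ctrl.get_state();print(s["eef_pos"],s["contact_force"],s["finger_force"])
E
```

```text
1.5 91 [0.0002 0.0846]
0.5 99 [0.0008 0.087 ]
-0.5 81 [0.0102 0.0895]
-1.5 125 [-0.0019  0.0902]
1.5 39 [-0.0015  0.0841]
0.5 73 [0.0078 0.0869]
-0.5 85 [0.1669 0.0903]
-1.5 133 [-0.0051  0.0902]
[ 0.49138059 -0.23646966  0.08357693] [-1.57656243 -0.27369186  2.60312291] 1.5216665714979172
```

Lid 3 tilts by about 0.16 rad, so it is the loose one. I now go to its middle and press.

>>> carry_out --deltas '[0,0,-0.012,0,0,0,0.037,0,-0.012,0,0,0,0.037,0,-0.012,0,0,0,0.037,0,-0.007,0,0,0,0.037,0,-0.006,0,0,0]'

```text
time: 5.95
eef_pos: [0.5261, -0.227, 0.0884]
tcp_rot: [0.992, 0.123, -0.001, -0.001]
contact_force: [0.7, -0.1, 0.5]
opening: 0.001
finger_force: 0.0
```

>>> carry_out --deltas '[0,0,0.001,0,0,0,0,0,0.002,0,0,0,0,0,0.002,0,0,0]'

```text
time: 6.32
eef_pos: [0.5271, -0.2275, 0.0879]
tcp_rot: [0.992, 0.123, -0.0, -0.0]
contact_force: [-2.2, 0.6, 4.1]
opening: -0.003
finger_force: 1.9
```

>>> carry_out --deltas '[0,0,0.0005,0,0,0,0,0,0.001,0,0,0,0,0,0.001,0,0,0]'

```text
time: 6.7
eef_pos: [0.5271, -0.2275, 0.0876]
tcp_rot: [0.992, 0.123, -0.0, -0.0]
contact_force: [-3.2, 2.1, 7.7]
opening: -0.001
finger_force: 3.9
```

>>> carry_out --deltas '[0,0,0.0005,0,0,0,0,0,0.001,0,0,0,0,0,0.001,0,0,0]'

```text
time: 7.08
eef_pos: [0.5272, -0.2275, 0.0867]
tcp_rot: [0.992, 0.123, -0.0, -0.0]
contact_force: [-4.8, 1.3, 7.8]
opening: -0.002
finger_force: 4.0
```

>>> carry_out --deltas '[0,0,0.001,0,0,0,0,0,0.002,0,0,0,0,0,0.002,0,0,0]'

```text
time: 7.45
eef_pos: [0.5272, -0.2275, 0.0846]
tcp_rot: [0.992, 0.123, -0.0, -0.0]
contact_force: [-4.8, 1.6, 7.9]
opening: -0.006
finger_force: 3.9
```

It is sliding down at about 8 N, so I keep going.

>>> carry_out --deltas '[0,0,0.001,0,0,0,0,0,0.002,0,0,0,0,0,0.003,0,0,0,0,0,0.003,0,0,0]'

```text
time: 7.95
eef_pos: [0.5272, -0.2275, 0.0816]
tcp_rot: [0.992, 0.123, -0.0, -0.0]
contact_force: [-4.6, 1.3, 8.4]
opening: 0.007
finger_force: 3.9
```

>>> carry_out --deltas '[0,0,0.0005,0,0,0,0,0,0.001,0,0,0,0,0,0.001,0,0,0]'

```text
time: 8.32
eef_pos: [0.527, -0.2275, 0.0807]
tcp_rot: [0.992, 0.123, -0.001, -0.0]
contact_force: [-5.1, 1.8, 8.8]
opening: -0.002
finger_force: 4.3
```

>>> carry_out --deltas '[0,0,0.0005,0,0,0,0,0,0.001,0,0,0,0,0,0.001,0,0,0]'

```text
time: 8.7
eef_pos: [0.5271, -0.2275, 0.0806]
tcp_rot: [0.992, 0.123, -0.001, -0.0]
contact_force: [-6.5, 2.8, 13.0]
opening: -0.005
finger_force: 6.4
```

>>> carry_out --deltas '[0,0,0.0005,0,0,0,0,0,0.0005,0,0,0,0,0,0.0005,0,0,0]'

```text
time: 9.07
eef_pos: [0.5271, -0.2275, 0.0806]
tcp_rot: [0.992, 0.123, -0.001, -0.0]
contact_force: [-7.0, 3.5, 14.8]
opening: 0.001
finger_force: 7.5
```

It now stops rigidly, about 7.3 mm lower than it started. I lift off and check.

>>> carry_out --deltas '[0,0,-0.01,0,0,0,0,0,-0.06,0,0,0,0,0,-0.1,0,0,0,-0.04,0.05,-0.12,0,0,0,-0.08,0.1,-0.12,0,0,0]'

```text
time: 9.7
eef_pos: [0.4777, -0.3401, 0.2006]
tcp_rot: [0.992, 0.124, 0.002, 0.003]
contact_force: [0.3, -0.8, 0.6]
opening: 0.002
finger_force: 0.0
```

>>> carry_out --deltas '[-0.05,0.06,0,0,0,0,-0.08,0.1,0,0,0,0,-0.08,0.1,0,0,0,0,-0.08,0.1,0,0,0,0,-0.08,0.1,0,0,0,0]'

```text
time: 10.32
eef_pos: [0.4242, -0.4536, 0.1974]
tcp_rot: [0.992, 0.124, 0.0, -0.0]
contact_force: [0.2, -0.5, 0.3]
opening: 0.003
finger_force: 0.0
```

```bash
python3 - <<'E'
from h import *
c=np.array([.5198,-.1974])
for cam in ["side","top"]:
  im,d=ctrl.read_camera(cam)
  cv2.imwrite(f"pics/{cam}2.png",im[...,::-1])
  for D in (np.load(cam+"0.npy"),d):
    P=cloud(cam,D);L=P[...,:2]-c;a=L@xh;b=L@yh;z=P[...,2]
    for k in (1.5,.5,-.5,-1.5):
        q=(z>.07)&(z<.1)&(abs(a)<.04)&(abs(b-k*.062)<.016)
        if q.sum()>20: print(cam,k,q.sum(),np.polyfit(a[q],z[q],1).round(4))
s=ctrl.get_state();print(s["eef_pos"],s["contact_force"],abs(s["dq"]).max())
E
```

```text
side 1.5 84 [0.002  0.0846]
side 0.5 90 [-0.0012  0.087 ]
side -0.5 104 [0.0051 0.0896]
side -1.5 114 [-0.0001  0.0902]
side 1.5 85 [-0.0018  0.0845]
side 0.5 95 [0.0018 0.0871]
side -0.5 101 [0.0037 0.0826]
side -1.5 121 [-0.0006  0.0901]
top 1.5 383 [-0.0083  0.0843]
top 0.5 375 [0.001  0.0869]
top -0.5 376 [-0.0028  0.0891]
top -1.5 378 [-0.0016  0.0897]
top 1.5 377 [0.0048 0.0838]
top 0.5 378 [-0.0029  0.0866]
top -0.5 373 [0.0105 0.0819]
top -1.5 374 [0.0024 0.0898]
[ 0.42433711 -0.45363595  0.1976892 ] [ 0.11431235 -0.90169777 -0.89154107] 0.0038292264491192225
```

View pics/top2.png

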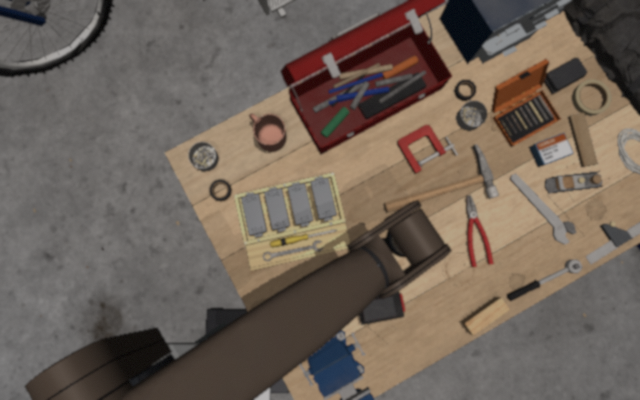

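The top view shows all four lids in place and level (252–325, 195–215). Lid 3 is down by 7 mm, the tools, tape and tin have not moved, and the hand is clear.

```bash
python3 -c "
from plant import ctrl
print(ctrl.sign_off())"
```

```text
the job is handed in; nothing more can be done
None
```

The loose lid was the third from the left (second from the right): it rocked about 0.16 rad on an end press, is now about 7 mm down and level, and the job is handed in with the hand clear; no verdict came back.

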